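# Hold the long sample tube up to the viewing screen

### The arm

A 6-joint arm with a two-finger parallel gripper is mounted at the origin on the work surface. World frame = base frame: x ahead of the robot, y to its left, z up, the work surface at z = 0. Lengths are in mm, angles in rad, forces in N, time in s.
With the tool pointing down it reaches from about 400 to 925 mm from the base axis. Payload 12.5 kg.
Tool frame: the origin (TCP) lies midway between the tips of the shut fingers; the grasp point (between the pads) lies 19 mm behind it (env.grip_depth is the distance from the TCP to the grasp point, in mm); z points along the fingers, y is the line along which they close (so a half turn about z gives the same grasp; the last joint's range is limited). The gripper opens to 95 mm and grips with 3 to 60 N. Pads are 20 mm wide; open, the fingers measure 119 mm over their backs; the gripper's body (75 mm by 180 mm) begins 59 mm behind the grasp point.
Start: joints at [-1.265, 0.491, 1.559, -0, 1.092, -0.106], TCP at [250.186, -572.76, 214.661] pointing down, gripper open.
Joint ranges: [-3.1, 3.1], [-0.84, 2.19], [0.05, 2.79], [-1.13, 4.28], [0.06, 2.93], [-2.69, 2.69]. Speed limits (rad/s): [2.22, 2.22, 2.79, 3.14, 3.14, 3.14].

### API

Orientations are given as [roll, pitch, yaw] about the fixed x, y, z axes, in that order (R = Rz(yaw) Ry(pitch) Rx(roll)).
In Python, from cell import monitor, viewer, order, env gives the robot as it stands.
- The arm moves only by the tool move_arm, never from a script. Its argument "moves" is one flat list of numbers, 4 for each row, row after row: the shift along the tool's x, y, z normalised to -1 to 1, where 1 is 0.15 m, then the turn about the tool's z normalised to -1 to 1, where 1 is pi/2 rad. A call has 1 to 10 rows; each row shifts and turns the commanded pose from where the row before left it, along the tool's axes as they then stand; what a row does not reach is not made up. A row lasts 1/8 s, in which the tool goes at most 62.5 mm and 10.7 degrees, less where a joint would pass 70% of its speed; a pose out of reach is approached as far as the arm can. A call with a number of a shift or a turn outside -1 to 1 is refused whole. A call with a gripper value outside its range is refused whole. "claw" is the finger opening in mm, from 0 to 95.1, set as the call begins (left out, the last holds). The fingers move at their own pace and stop on an object; the grip force is fixed at half the most. Time passes only in rows, so rows that do not move let the fingers close. It gives the time, the measured TCP pose, the force, the opening and the grip force at its end, in the units of the state.
- monitor.state(): the state, without advancing time (a new reading comes with each control period).
- viewer.read_camera(name): name is "scene" or "top" or "wrist"; returns the picture (420x560x3 uint8, red, green, blue); there is no depth.
- viewer.camera_info(name): a dict with "K" (3x3 intrinsics, pixels), "camera_from_world" (4x4, takes a point from world to camera coordinates). Camera axes: x right, y down, z forward; pixel columns grow to the right and rows downward; lengths in mm; the calibration is good to about 2 mm. A picture is of the moment at which its call begins: read the wrist's pose just before it. camera_info takes no time and is no camera call; for the wrist camera it gives the pose at the moment of the call.
- order.job_done(): hands the job in; it is judged then, once.
The state is a dict: "t": time; "joints": joint angles; "qvel": joint speeds; "tau": joint torques, N m; "eef_pos": TCP position; "tcp_rot": TCP orientation; "ft_force": force on the tool from outside, world axes, zero at the start; "moment": the same for the moment, N m; "opening": opening from 0.0 (shut) to 1.0 (fully open); "grip_force": force on a finger pad.
Only numpy, scipy, OpenCV 4.12 (cv2) and the standard library are available. Lean on these libraries where they do the work, as an engineer would, in place of code of your own. Each camera call takes 0.05 s, during which the arm holds its last target. There are 200 camera calls.

### The job

First set the viewing screen straight: swivel it square with its foot and tip it up until it stands upright. Then draw the longest of the three sample tubes out of the slanted rack, turn it upright, cap on top, and hold it up a hand's width in front of the middle of the screen's white face, touching nothing but the gripper, its middle about level with the middle of the screen. Finish while still holding it there, and leave the other tubes and everything else on the bench where they are.

Things in the scene. Friction and masses are not known exactly. Their poses are not given: they have to be found in the camera images.
- screen_swivel (a joint): swivel of the viewing screen about the upright axis through its foot's centre, rad; 0 = square with the foot, positive = anticlockwise seen from above; range -1.2 to 1.2; starts between -0.8 and -0.35; stiff (about 0.1 N m), stays where it is left
- screen_tilt (a joint): tilt of the viewing screen, rad; 0 = upright, positive = leaning back, away from its white front; range -0.4 to 0.8; starts between 0.3 and 0.45; its level hinge lies 50 mm above the bench, over the foot's centre, and swivels with the screen; stiff (about 0.3 N m), stays where it is left
- screen_handle (a point): middle of the steel bar handle over the screen's top edge: a level round bar 12 mm thick, 90 mm long, along the screen's width, 185 mm from the tilt hinge (so 235 mm above the bench when upright), with 29 mm of open space under it and a post at each end. The point lies on the bar's axis; axes move with the screen: y along the bar, x out of the screen's back, z up the screen
- screen_foot (a point): viewing screen's fixed grey foot, 110 x 170 x 14 mm; point at the centre of its underside on the bench. Its y axis runs along its long (170 mm) side, its -x axis points to the front, the side that the white face looks to once square; a dark strip on the foot marks the front. The screen is a plate 150 wide, 135 high and 8 mm thick, grey with a white front face, on the axis over the foot's centre; when upright its edges are 65 and 200 mm above the bench and its middle 132 mm
- rack_foot (a point): fixed white slanted rack with three sockets in a row 80 mm apart, 120 x 250 mm on the bench; point at the centre of its underside. y along the row; the tubes' tops lean 35 to 39 degrees (0.61 to 0.68 rad) from vertical (they sit loosely) towards its -x side, the robot's side. The sockets are 23 mm wide and 60 mm deep along the slant; their mouths are about 73 mm above the bench, 20 mm to the -x side of the point
- tube_long_center (a point): the longest sample tube: amber, round, 20 mm in diameter, 160 mm long, the last 14 mm a black cap of 25 mm diameter; about 70 g (0.7 to 1.4 times that). Stands in one of the rack's three sockets, any of them, 100 mm of it showing. Point at its centre, half-way along (80 mm from either end); z along the tube towards the cap
- tube_short_a_center (a point): a short sample tube, as the long one but 105 mm long, in another socket, 45 mm of it showing; leave it. Point half-way along; z towards the cap
- tube_short_b_center (a point): the other short sample tube, 105 mm long, likewise; leave it
- dish: flat round lidded dish, 93 mm in diameter, 17 mm high, near the robot; origin under its centre
- pen_case: grey flat case, 50 x 130 x 20 mm; origin under its centre
- bottle_a: white bottle with blue cap, 68 mm in diameter, 140 mm high, to the right of the rack; origin under its centre
- bottle_b: white bottle with blue cap, 68 mm in diameter, 140 mm high, at the back, behind the screen; origin under its centre
- beaker: glass beaker, 72 mm in diameter, 85 mm high, near the robot on its right; origin under its centre
- jar: amber jar, 60 mm in diameter, 75 mm high, near the robot; origin under its centre
Not all that is in view belongs to the job. What is shaped like the part that bears screen_swivel but orange is not meant.

How it is judged:
By the outcome, as a careful person would: the job done as asked, in the order asked, and still so for the second after the job is handed in, while the arm keeps its last pose, push and grip.
It also fails if it takes over 58 s, if anything falls off the work surface, if the arm or the gripper's body presses on something with over 40 N, if the wrist force passes 120 N, or if a joint passes its speed limit or range.

## Working session

There is one attempt and no reset: what is moved stays moved. The work goes in short steps, Python scripts to look and compute and a tool call to move; the robot and the scene stay as the last step left them, time stands still between calls to the robot, and variables do not carry over. Pictures are saved under pics/ and viewed, at most 10 in all, crops included, and the job is handed in when it is done.

Besides the shell and the picture viewer there is one more tool, called as a command line: name --argument value ..., lists and objects as JSON in quotes. move_arm: Moves the arm, as the interface text tells. Scaled input: -1 to 1 covers 0.15 m each way for a shift and pi/2 rad each way for a turn. Its arguments: {"type":"object","properties":{"moves":{"type":"array"},"claw":{"type":"number"}},"required":["moves"]}

```bash
mkdir -p pics; ls; python3 - <<'E'
from cell import monitor, viewer, order, env
import cv2,numpy as np
print(monitor.state())
for n in ("scene","top"):
    im=viewer.read_camera(n); cv2.imwrite(f"pics/{n}0.png",im[:,:,::-1])
    c=viewer.camera_info(n); print(n,c["K"],c["camera_from_world"])
E
```

```text
pics
{'t': 0.0, 'joints': array([-1.26463384e+00,  4.91547600e-01,  1.55944781e+00,  8.17314873e-06,
        1.09170829e+00, -1.05620773e-01]), 'qvel': array([ 1.81746403e-04, -3.04913244e-04, -3.92740639e-05,  1.06659051e-03,
       -1.67598977e-03, -2.64628471e-04]), 'tau': array([-2.56395062e-03, -6.12649870e+01, -2.58188206e+01,  6.90545049e-02,
        4.79899545e-02, -1.33376898e-04]), 'eef_pos': array([ 250.08894018, -572.51528235,  214.06974836]), 'tcp_rot': array([-3.14048856e+00, -1.24339719e-04,  4.11779416e-01]), 'ft_force': array([-0.67106207, -0.21753582, -0.86739685]), 'moment': array([0.00834225, 0.00806358, 0.02591732]), 'grip_force': 0.0, 'opening': 0.9992652025734511}
scene [[491.1910265    0.         276.87626116]
 [  0.         491.1910265  213.73380772]
 [  0.           0.           1.        ]] [[-9.63227996e-02  9.95349510e-01 -1.12727444e-03  8.71407293e+01]
 [ 8.61111927e-01  8.27641265e-02 -5.01633680e-01 -3.51867970e+02]
 [-4.99207540e-01 -4.92894699e-02 -8.65079407e-01  1.57511116e+03]
 [ 0.00000000e+00  0.00000000e+00  0.00000000e+00  1.00000000e+00]]
top [[450.04618594   0.         285.00044376]
 [  0.         450.04618594 208.73723218]
 [  0.           0.           1.        ]] [[ 7.05166297e-03 -9.99904498e-01 -1.18856904e-02 -2.34030474e+01]
 [-9.80839946e-01 -4.60212411e-03 -1.94760931e-01  5.03614622e+02]
 [ 1.94687632e-01  1.30313484e-02 -9.80778726e-01  1.46876312e+03]
 [ 0.00000000e+00  0.00000000e+00  0.00000000e+00  1.00000000e+00]]
```

View pics/scene0.png

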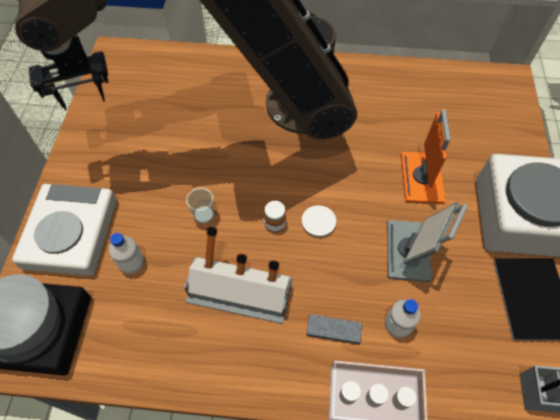

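View pics/top0.png

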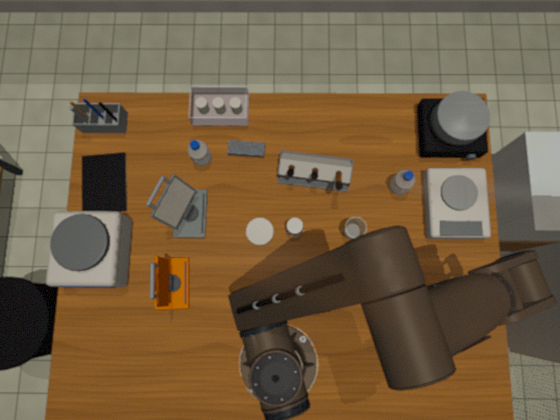

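Top view: the grey screen is at about (180,205), its handle at (158,190) and its foot at (190,213), with the front facing right. The orange decoy is at (170,282). The rack is at (315,170), with the long tube at its right end (339,180). In the scene view the long tube is at (211,245) and the grey screen at (425,240).

Look-alikes for the screen: orange stand at top (170,282), rejected by colour, and the grey one at (180,205), chosen. For the tube: (290,172) and (314,174) are short, and (339,180) is the long one. Next, a close crop to check this.

```bash
python3 - <<'E'
import cv2,numpy as np
t=cv2.imread("pics/top0.png");s=cv2.imread("pics/scene0.png")
c=lambda im,x,y:cv2.resize(im[y:y+75,x:x+100],None,fx=4,fy=4,interpolation=cv2.INTER_CUBIC)
a=np.vstack([np.hstack([c(t,135,165),c(s,380,195)]),np.hstack([c(t,270,135),c(s,185,225)])])
cv2.imwrite("pics/crop1.png",a)
E
```

```text
(no output)
```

View pics/crop1.png

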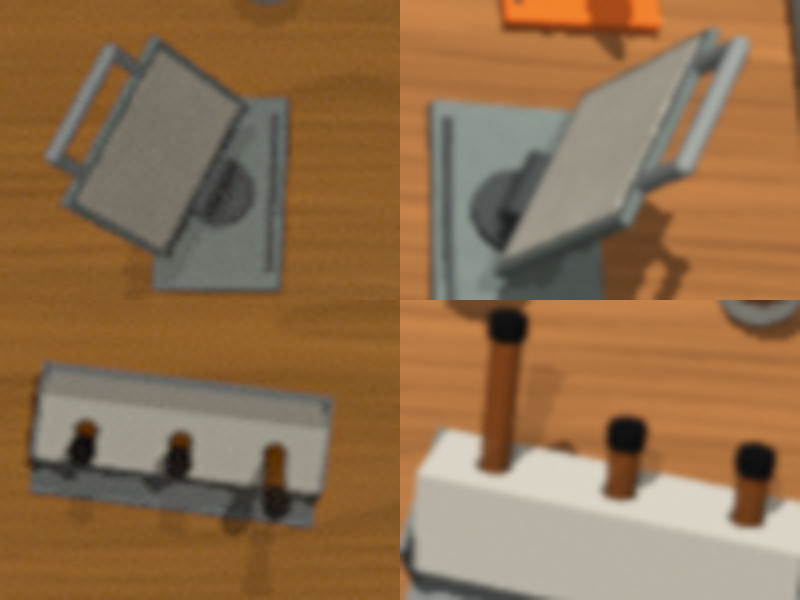

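The crop confirms it. The grey screen's bar ends are at top (162,177)/(148,204) and scene (451,236)/(465,205). The long tube is the one at the right: cap at top (339,186) and scene (212,231).

```bash
cat >h.py <<'E'
import numpy as np,cv2
from cell import monitor, viewer, order, env
C={n:viewer.camera_info(n) for n in ("scene","top")}
def ray(n,p,c=None):
    c=c or C[n];M=c["camera_from_world"];R=M[:3,:3]
    d=R.T@np.linalg.solve(c["K"],[p[0],p[1],1]);return -R.T@M[:3,3],d/np.linalg.norm(d)
def plane(n,p,z,c=None):
    o,d=ray(n,p,c);return o+d*(z-o[2])/d[2]
def tri(pt,ps):
    o1,d1=ray("top",pt);o2,d2=ray("scene",ps)
    s=np.linalg.lstsq(np.c_[d1,-d2],o2-o1,rcond=None)[0]
    a,b=o1+d1*s[0],o2+d2*s[1];return (a+b)/2,np.linalg.norm(a-b)
def proj(n,P,c=None):
    c=c or C[n];v=c["K"]@(c["camera_from_world"]@np.r_[P,1])[:3];return v[:2]/v[2]
E
python3 - <<'E'
from h import *
np.set_printoptions(precision=1,suppress=True)
a,e=tri((162.5,176.75),(451.25,236.25));b,f=tri((148,204.5),(465,205))
print("bar",a,b,np.linalg.norm(a-b),e,f,(a+b)/2,"yaw",np.arctan2(*(b-a)[[1,0]]))
q=[plane("top",p,14) for p in [(207,189.5),(205.5,237.5),(173,237.5)]]
print("foot",q,np.linalg.norm(q[0]-q[1]),np.linalg.norm(q[2]-q[1]),"c",(q[0]+q[2])/2,"yaw y", np.arctan2(*(q[1]-q[0])[[1,0]]))
q=[plane("scene",p,14) for p in [(387.5,220.5),(387.5,270)]];print(q)
print("cap",tri((339.25,185),(212,231.5)),"mouth",tri((338.75,172.5),(208.5,267)))
for pt,ps in [((290.5,174+1.5),(241.5,259)),((314.7,174.5),(273.5,265))]: print("shortcap",tri((pt[0],pt[1]+1),ps))
E
```

```text
bar [565.3 350.  228.1] [479.9 388.6 226.1] 93.79360001265056 3.8325362302319927 3.3098882944800945 [522.6 369.3 227.1] yaw 2.7163642125735197
foot [array([577.9, 252.8,  14. ]), array([409.3, 251. ,  14. ]), array([408.7, 362.4,  14. ])] 168.672179621279 111.40507861978254 c [493.3 307.6  14. ] yaw y -3.131166745503286
[array([413.6, 256.6,  14. ]), array([561.3, 254.2,  14. ])]
cap (array([ 561.9, -191.5,  146.8]), np.float64(4.556410311058874)) mouth (array([ 623.5, -198.5,   74.9]), np.float64(4.528218773462981))
shortcap (array([605.8, -75.9, 113.1]), np.float64(75.89714903863216))
shortcap (array([608.4, -77.9,  90.2]), np.float64(82.17332006096325))
```

move_arm --moves '[0,0,-0.27,-0.113,0,0,-0.27,-0.113,0,0,-0.27,-0.113,0,0,0,-0.113,0,0,0,-0.113,0,0,0,-0.113,0,0,0,-0.113,0,0,0,-0.113,0,0,0,-0.113,0,0,0,-0.113]' --claw 95

```text
t: 1.35
eef_pos: [250.2, -572.6, 335.8]
tcp_rot: [3.141, -0.001, 2.193]
ft_force: [1.1, -0.7, 0.6]
opening: 0.998
grip_force: 0.0
```

move_arm --moves '[0,0,0,-0.113,0,0,0,-0.113,0,0,0,-0.113]'

```text
t: 1.72
eef_pos: [250.2, -572.6, 335.8]
tcp_rot: [3.141, -0.0, 2.725]
ft_force: [0.2, -0.8, -0.0]
opening: 0.998
grip_force: 0.0
```

move_arm --moves '[-0.099,0.292,0,0,-0.099,0.292,0,0,-0.099,0.292,0,0,-0.099,0.292,0,0,-0.099,0.292,0,0,-0.099,0.292,0,0,-0.099,0.292,0,0,-0.099,0.292,0,0]'

```text
t: 2.72
eef_pos: [503.0, -300.6, 335.9]
tcp_rot: [3.142, -0.0, 2.719]
ft_force: [0.6, -0.8, -0.8]
opening: 1.003
grip_force: 0.0
```

move_arm --moves '[0.14,0.345,0,0,0.14,0.345,0,0,0.14,0.345,0,0,0.14,0.345,0,0,0.14,0.345,0,0,0.14,0.345,0,0,0.14,0.345,0,0,0.14,0.345,0,0,0.14,0.345,0,0,0.14,0.345,0,0]'

```text
t: 3.98
eef_pos: [522.4, 258.1, 335.9]
tcp_rot: [-3.141, -0.0, 2.719]
ft_force: [0.5, -0.7, 0.5]
opening: 0.999
grip_force: 0.0
```

```bash
python3 - <<'E'
from h import *
np.set_printoptions(precision=2,suppress=True)
s=monitor.state();print(s["eef_pos"],s["tcp_rot"],s["joints"])
w=viewer.camera_info("wrist");im=viewer.read_camera("wrist");cv2.imwrite("pics/w1.png",im[:,:,::-1])
print(w["camera_from_world"]);import pickle;pickle.dump(w,open("w1.pkl","wb"))
print(proj("w",[522,369,224],w))
E
```

```text
[522.42 258.14 335.89] [-3.14 -0.    2.72] [ 0.35  0.33  1.49 -0.    1.32 -0.8 ]
[[   0.41    0.91    0.   -450.43]
 [   0.88   -0.4     0.26 -420.57]
 [   0.24   -0.11   -0.96  409.41]
 [   0.      0.      0.      1.  ]]
[396.63 148.71]
```

View pics/w1.png

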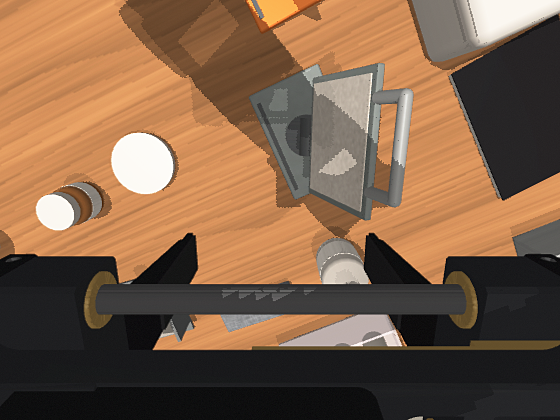

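The wrist view shows the grey screen's bar running from (405,93) to (396,205), about where predicted. The orange decoy is at (285,8), away from the bar.

```bash
python3 - <<'E'
from h import *;import pickle
w=pickle.load(open("w1.pkl","rb"))
a=plane("w",(406,92),224,w);b=plane("w",(397,206),224,w);print(a,b,np.linalg.norm(a-b),(a+b)/2,np.arctan2(*(b-a)[[1,0]]))
f=[plane("w",p,14,w) for p in [(249,98),(297,199),(320,66)]];print(f)
m=(a+b)/2;T=m-[522.4,258.1,224];y=2.719
print(T,T[0]*np.cos(y)+T[1]*np.sin(y),T[0]*np.sin(y)-T[1]*np.cos(y))
E
```

```text
[481.0652695  391.06839155 224.        ] [571.01963655 352.684171   224.        ] 97.80151603910718 [526.04245302 371.87628128 224.        ] -0.4033161902362566
[array([414.81029693, 257.64576844,  14.        ]), array([581.57648392, 260.98800801,  14.        ]), array([417.1716351 , 367.61359923,  14.        ])]
[  3.64245302 113.77628128   0.        ] 43.340635354212395 105.26109904558172
```

move_arm --moves '[0.096,0.234,0,0,0.096,0.234,0,0,0.096,0.234,0,0,0,0,0,0,0,0,0.3,0,0,0,0.26,0,0,0,0.2,0,0,0,0.1,0,0,0,0,0]'

```text
t: 5.15
eef_pos: [526.5, 369.5, 206.7]
tcp_rot: [-3.141, -0.001, 2.719]
ft_force: [0.7, -0.3, 0.6]
opening: 0.997
grip_force: 0.0
```

move_arm --moves '[0,0,0,0,0,0,0,0,0,0,0,0,0,0,0,0,0,0,0,0,0,0,0,0]' --claw 0

```text
t: 5.9
eef_pos: [526.5, 370.0, 207.1]
tcp_rot: [-3.142, 0.0, 2.719]
ft_force: [-0.3, -0.2, -0.0]
opening: 0.422
grip_force: 0.0
```

move_arm --moves '[0,0,0,0,0,0,0,0,0,0,0,0,0,0,0,0,0,0,0,0,0,0,0,0]'

```text
t: 6.65
eef_pos: [526.4, 370.0, 207.0]
tcp_rot: [-3.141, -0.0, 2.719]
ft_force: [-0.1, 0.4, -0.8]
opening: 0.117
grip_force: 30.0
```

move_arm --moves '[0.03,0,0,-0.045,0.03,0,0,-0.045,0.03,0,0,-0.045,0.03,0,0,-0.045,0.03,0,0,-0.045,0.03,0,0,-0.045,0,0,0,0]'

```text
t: 7.52
eef_pos: [500.1, 377.0, 207.2]
tcp_rot: [3.141, -0.0, -3.14]
ft_force: [-3.1, 2.2, -0.4]
opening: 0.116
grip_force: 30.0
```

move_arm --moves '[0,-0.069,-0.023,0,0,-0.07,-0.02,0,0,-0.071,-0.014,0,0,-0.071,-0.011,0,0,-0.073,-0.007,0,0,-0.073,-0.002,0,0,0,0,0]'

```text
t: 8.4
eef_pos: [500.4, 312.1, 219.0]
tcp_rot: [3.142, -0.001, 3.141]
ft_force: [-5.4, -1.2, 3.8]
opening: 0.116
grip_force: 30.0
```

```bash
python3 - <<'E'
from h import *
s=monitor.state();print(s["eef_pos"],s["tcp_rot"],s["joints"],s["ft_force"],s["moment"])
t=viewer.read_camera("top")[:,:,::-1];sc=viewer.read_camera("scene")[:,:,::-1]
c=lambda im,x,y:cv2.resize(im[y:y+100,x:x+80],None,fx=5,fy=5,interpolation=cv2.INTER_CUBIC)
cv2.imwrite("pics/c2.png",np.hstack([c(t,150,160),c(sc,375,195)]))
E
```

```text
[500.37259918 312.09139469 218.98981844] [ 3.14151449e+00 -5.64858114e-04  3.14116308e+00] [ 4.45549966e-01  4.36450926e-01  1.64251064e+00  3.59513243e-04
  1.06310700e+00 -1.12499162e+00] [-5.41819388 -1.18414848  3.78288821] [ 0.19826232  0.7526965  -0.11518294]
```

View pics/c2.png

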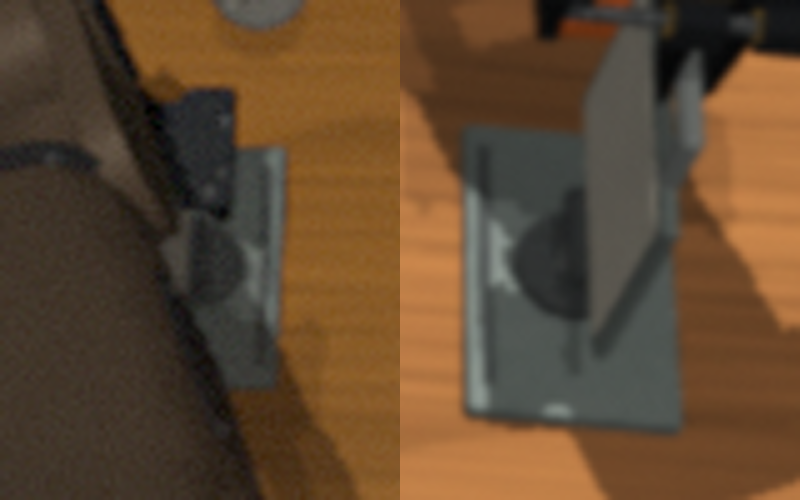

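move_arm --moves '[0,0,0,0,0,0,0,0,0,0,0,0,0,0,0,0,0,0,0,0,0,0,0,0]' --claw 80

```text
t: 9.25
eef_pos: [500.6, 312.5, 218.6]
tcp_rot: [-3.141, 0.0, -3.14]
ft_force: [-0.7, 0.2, 0.3]
opening: 0.693
grip_force: 0.0
```

move_arm --moves '[0,0,-0.1,0,0,0,-0.3,0,0,0,-0.4,0,0,-0.35,0,0,0,-0.4,0,0,0,-0.4,0,0,0,-0.4,0,0,0,-0.2,0,0,0,0,0,0]'

```text
t: 10.38
eef_pos: [501.1, 48.4, 339.7]
tcp_rot: [-3.141, 0.001, 3.14]
ft_force: [0.1, 0.6, 0.3]
opening: 0.841
grip_force: 0.0
```

```bash
python3 - <<'E'
from h import *;import pickle
s=monitor.state();print(s["eef_pos"],s["tcp_rot"],s["joints"],s["ft_force"],s["moment"])
w=viewer.camera_info("wrist");pickle.dump(w,open("w2.pkl","wb"))
wi=viewer.read_camera("wrist")[:,:,::-1];cv2.imwrite("pics/w2.png",wi)
t=viewer.read_camera("top")[:,:,::-1];sc=viewer.read_camera("scene")[:,:,::-1]
c=lambda im,x,y:cv2.resize(im[y:y+80,x:x+80],None,fx=5,fy=5,interpolation=cv2.INTER_CUBIC)
cv2.imwrite("pics/c3.png",np.hstack([c(t,150,165),c(sc,375,205)]))
for z in(235,):print(proj("w",[498,312,235],w),proj("top",[498,312,z]),proj("scene",[498,312,z]))
E
```

```text
[501.09162001  48.42709439 339.745603  ] [-3.14138410e+00  1.27743852e-03  3.14038301e+00] [-3.48456199e-02  2.01969827e-01  1.66180140e+00 -1.72912100e-04
  1.27653770e+00 -1.60438213e+00] [0.10287008 0.5865273  0.27747288] [ 0.08241351 -0.12225346 -0.00581423]
[580.61774449 197.8717773 ] [172.54616511 197.96799786] [431.81800645 207.04066423]
```

View pics/c3.png

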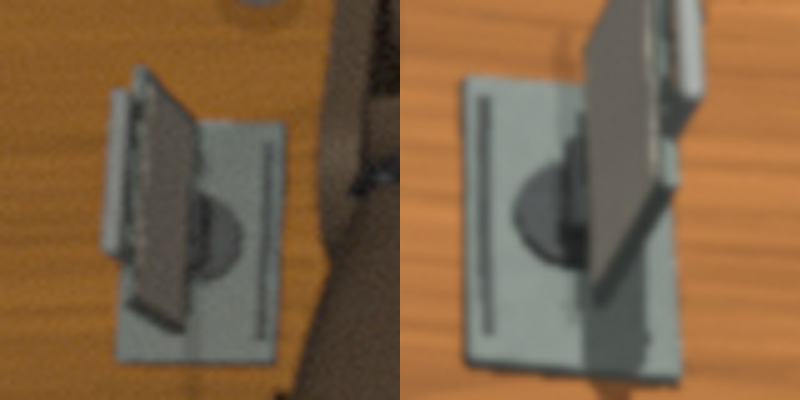

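View pics/w2.png

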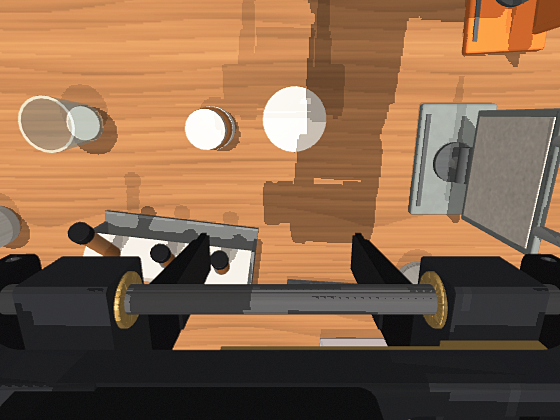

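```bash
python3 - <<'E'
from h import *;import pickle
np.set_printoptions(precision=1,suppress=True)
w=pickle.load(open("w2.pkl","rb"))
a=plane("top",(174,183),237);b=plane("top",(172,215),237);print("bar top",a,b,(a+b)/2,np.arctan2(*(b-a)[[1,0]]))
q=[plane("top",p,14) for p in [(207,189.4),(205,237.4),(173.4,237.4),]];print("foot",q,(q[0]+q[2])/2,np.arctan2(*(q[1]-q[0])[[1,0]]))
print("strip",np.arctan2(*(plane("top",(150+260/5,165+340/5),14)-plane("top",(150+268/5,165+140/5),14))[[1,0]]))
# predicted upright model corners vs. images
F=(q[0]+q[2])/2
for nm,P in dict(topR=[75,-4,200],topL=[-75,-4,200],botL=[-75,-4,65],botR=[75,-4,65],bar1=[45,0,235],bar2=[-45,0,235],ftl=[85,-55,14],ftr=[-85,-55,14]).items():
  for Fx in ([493.3,308,0],[498,312,0]):
    X=np.array(P)+Fx;t=proj("top",X);s=proj("scene",X);print(nm,"topcrop",(t-[150,165])*5,"scenecrop",(s-[375,205])*5+[400,0],"w",proj("w",X,w))
E
```

```text
bar top [543.4 309.7 237. ] [446.1 310.2 237. ] [494.8 309.9 237. ] 3.136038909859781
foot [array([578.3, 252.8,  14. ]), array([409.6, 252.8,  14. ]), array([409. , 361.1,  14. ])] [493.7 306.9  14. ] -3.1413175861212226
strip -3.138281307643639
topR topcrop [146.6  66. ] scenecrop [654.5 182.4] w [526.2 255.1]
topR topcrop [140.5  58.6] scenecrop [664.1 192.5] w [529.2 259.3]
topL topcrop [133.5 306.5] scenecrop [637.3 -95.6] w [559.1 104.1]
topL topcrop [127.3 298.7] scenecrop [646.2 -86.8] w [562.3 109.5]
botL topcrop [184.  338.4] scenecrop [571.9  45.4] w [474.1 107.4]
botL topcrop [178.4 331.3] scenecrop [579.9  53.7] w [476.5 111.1]
botR topcrop [195.  118.2] scenecrop [583.5 305.4] w [457.6 216. ]
botR topcrop [189.5 111.4] scenecrop [592.  314.8] w [459.9 219.1]
bar1 topcrop [123.1  99.2] scenecrop [680.5  87.2] w [565.4 240.8]
bar1 topcrop [116.9  91.5] scenecrop [690.3  97.2] w [568.5 245.6]
bar2 topcrop [114.8 247. ] scenecrop [668.7 -82.6] w [590.4 140.3]
bar2 topcrop [108.5 239.1] scenecrop [678.1 -73.3] w [593.8 146. ]
ftl topcrop [284.7 122. ] scenecrop [460.7 355.1] w [408.1 212.5]
ftl topcrop [279.3 115.4] scenecrop [468.7 364.3] w [410.2 215.3]
ftr topcrop [274.6 363.9] scenecrop [455.8  68.5] w [420.1 101.1]
ftr topcrop [269.  357.1] scenecrop [463.3  76.6] w [422.5 104.4]
```

The top crop shows the bar at (115,170) sitting over the foot and parallel to it, so the screen is upright and square to about 0.02 rad. In the wrist view the long tube's cap is at (80,232).

```bash
python3 - <<'E'
from h import *;import pickle
from scipy.spatial.transform import Rotation as Ro
np.set_printoptions(precision=1,suppress=True)
w=pickle.load(open("w2.pkl","rb"))
print("cap c",plane("w",(80,232.5),147,w),"mouth",plane("w",(118,253),75,w))
a,b=[plane("w",p,8,w) for p in [(105,211),(258,229)]];print("edge",a,b,np.linalg.norm(a-b),np.arctan2(*(a-b)[[1,0]]))
R=Ro.from_euler("xyz",[-3.1414,.0013,3.1404]).as_matrix();T=np.array([501.1,48.4,339.7])
for z in (0,-20,-40,-60): print(z,[proj("w",T+R@[x,s*40,z],w) for x in(-10,10) for s in(-1,1)])
print("cam",np.linalg.inv(w["camera_from_world"])[:3,3])
# rays: cap from all three
A=[];B=[]
for o,d in [ray("top",(339.25,185)),ray("scene",(212,231.5)),ray("w",(80,232.5),w)]:
  P=np.eye(3)-np.outer(d,d);A.append(P);B.append(P@o)
print("tri",np.linalg.lstsq(np.vstack(A),np.hstack(B),rcond=None)[0])
E
```

```text
cap c [ 562.  -190.2  147. ] mouth [ 620.5 -187.5   75. ]
edge [ 576.7 -234.9    8. ] [608.   11.8   8. ] 248.643834766775 -1.6971121307266686
0 [array([211.1, 265.6]), array([349.8, 265.5]), array([209.1, 233. ]), array([351.9, 232.9])]
-20 [array([203.2, 282.9]), array([357.9, 282.8]), array([200.7, 247. ]), array([360.4, 246.8])]
-40 [array([193.2, 304.7]), array([368. , 304.5]), array([190. , 264.7]), array([371.3, 264.6])]
-60 [array([180.3, 333. ]), array([381.2, 332.8]), array([176., 288.]), array([385.5, 287.8])]
cam [427.3  48.2 510.5]
tri [ 562.  -191.3  146.3]
```

move_arm --moves '[-0.068,-0.266,0,0,-0.068,-0.266,0,0,-0.068,-0.266,0,0,-0.068,-0.266,0,0,-0.068,-0.266,0,0,-0.068,-0.266,0,0,0,0,0,0.08,0,0,0,0]' --claw 60

```text
t: 11.52
eef_pos: [563.1, -188.4, 338.5]
tcp_rot: [3.141, -0.0, 3.019]
ft_force: [0.0, 0.1, 0.1]
opening: 0.631
grip_force: 0.0
```

```bash
python3 - <<'E'
from h import *
s=monitor.state();print(s["eef_pos"],s["tcp_rot"],s["joints"],s["opening"])
w=viewer.camera_info("wrist")
wi=viewer.read_camera("wrist")[:,:,::-1];cv2.imwrite("pics/w3.png",wi)
for P in ([562,-190.5,147],[622,-193,74]):print(proj("w",P,w))
import pickle;pickle.dump(w,open("w3.pkl","wb"))
E
```

```text
[ 563.13766156 -188.38812348  338.53644101] [ 3.14140773e+00 -3.45830164e-04  3.01942349e+00] [-4.34068779e-01  3.48931449e-01  1.45717886e+00  7.18513447e-05
  1.33586823e+00 -1.88271265e+00] 0.6310083228578373
[278.0739818  181.65271231]
[281.87660473 213.33662404]
```

View pics/w3.png

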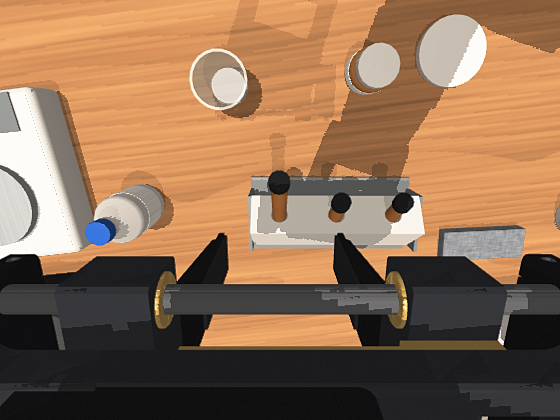

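The cap sits at (279,183), against a prediction of (278,182), and the tube is aligned with the fingers. I'll go down on the cap.

move_arm --moves '[0.009,-0.013,0.34,0,0,0,0.35,0,0,0,0.3,0,0,0,0.2,0,0,0,0.12,0,0,0,0.08,0,0,0,0,0]' --claw 60

```text
t: 12.45
eef_pos: [561.2, -190.4, 129.9]
tcp_rot: [3.141, -0.001, 3.02]
ft_force: [0.1, 0.9, 0.7]
opening: 0.627
grip_force: 0.0
```

move_arm --moves '[0,0,0,0,0,0,0,0,0,0,0,0,0,0,0,0,0,0,0,0,0,0,0,0]' --claw 0

```text
t: 13.2
eef_pos: [561.1, -191.1, 130.3]
tcp_rot: [-3.141, 0.0, 3.018]
ft_force: [-0.5, 0.3, 1.3]
opening: 0.248
grip_force: 30.0
```

move_arm --moves '[0.04,0,-0.053,0,0.04,0,-0.053,0,0.04,0,-0.053,0,0,0,0,0]'

```text
t: 13.7
eef_pos: [543.0, -188.9, 155.0]
tcp_rot: [-3.141, 0.001, 3.018]
ft_force: [-0.2, -0.3, -0.1]
opening: 0.242
grip_force: 30.0
```

```bash
python3 - <<'E'
from h import *
s=monitor.state();print(s["eef_pos"],s["ft_force"],s["moment"],s["opening"])
sc=viewer.read_camera("scene")[:,:,::-1];t=viewer.read_camera("top")[:,:,::-1]
w=viewer.read_camera("wrist")[:,:,::-1]
c=lambda im,x,y,f:cv2.resize(im[y:y+80,x:x+80],None,fx=f,fy=f,interpolation=cv2.INTER_CUBIC)
cv2.imwrite("pics/c4.png",np.hstack([c(sc,175,200,5),cv2.resize(w[150:300,200:350],(400,400))]))
E
```

```text
[ 543.01728739 -188.90186991  154.97313473] [-0.22040824 -0.3069775  -0.13031685] [ 0.12370133 -0.12205131 -0.00397881] 0.24227238302705406
```

View pics/c4.png

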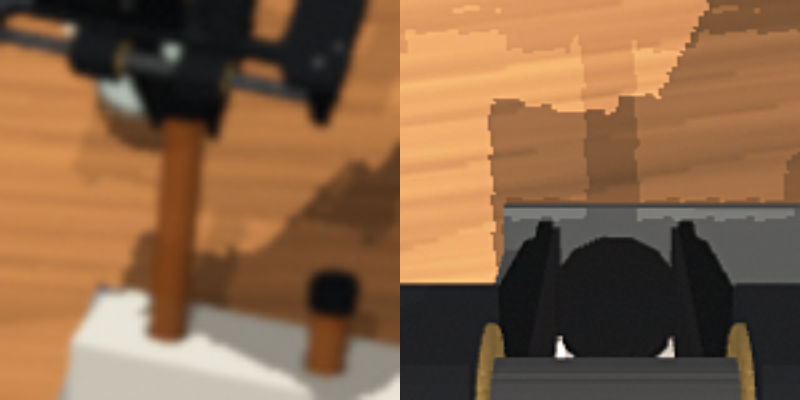

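Scene crop: the cap is in the fingers at (185,120) and the tube is still in its socket at (165,335), drawn out about 30 mm. I'll draw it further, to about 10 mm from the mouth, and pivot it upright about its lower end.

move_arm --moves '[0.041,0,-0.054,0,0.041,0,-0.054,0,0,0,0,0]'

```text
t: 14.22
eef_pos: [530.9, -187.4, 171.2]
tcp_rot: [-3.141, 0.001, 3.018]
ft_force: [-0.5, 0.4, -1.3]
opening: 0.245
grip_force: 30.0
```

move_arm --moves '[-0.067,0,-0.047,0,-0.071,0,-0.041,0,-0.073,0,-0.035,0,0,0,0,0]'

```text
t: 14.72
eef_pos: [563.4, -191.3, 188.8]
tcp_rot: [-3.141, 0.001, 3.018]
ft_force: [-0.9, 0.2, -0.9]
opening: 0.241
grip_force: 30.0
```

```bash
cat >>h.py <<'E'
def tube(n,box,c=None):
    x,y,X,Y=box;im=viewer.read_camera(n);h=cv2.cvtColor(im,cv2.COLOR_RGB2HSV)[y:Y,x:X]
    m=cv2.inRange(h,(2,170,40),(16,255,150)) 
    k,l,st,ce=cv2.connectedComponentsWithStats(m)
    for i in range(1,k):
        if st[i,4]>25:
            p=np.argwhere(l==i)[:,::-1]+[x,y];L=cv2.fitLine(p.astype(np.float32),2,0,.01,.01).ravel()
            q=(p-L[2:])@L[:2];print(n,st[i,4],"ends",L[2:]+L[:2]*q.min(),L[2:]+L[:2]*q.max())
    return im
E
python3 - <<'E'
from h import *
np.set_printoptions(precision=1,suppress=True)
s=monitor.state();print(s["eef_pos"],s["ft_force"],s["moment"],s["opening"])
im=tube("scene",(170,195,300,300));print(im[255,208],im[240,250],im[265,242]);tube("top",(260,120,360,215))
E
```

```text
[ 563.4 -191.3  188.8] [-0.9  0.2 -0.9] [ 0.1  0.  -0. ] 0.24083171003175013
scene 47 ends [264.8 221.3] [282.8 222.4]
scene 338 ends [207.7 224. ] [207.8 266. ]
scene 69 ends [239.3 273.2] [241.1 262.5]
scene 69 ends [271.2 280. ] [273.2 269.3]
[109  58  24] [109  71  40] [108  57  22]
top 3520 ends [253.8 202.2] [333.1 100. ]
```

move_arm --moves '[-0.076,0,-0.029,0,-0.078,0,-0.023,0,-0.08,0,-0.017,0,0,0,0,0]'

```text
t: 15.32
eef_pos: [598.2, -195.7, 199.0]
tcp_rot: [-3.141, 0.001, 3.018]
ft_force: [-0.5, 0.4, -1.6]
opening: 0.244
grip_force: 30.0
```

move_arm --moves '[-0.086,0,-0.011,0,-0.087,0,-0.004,0,0,0,0,0]'

```text
t: 15.7
eef_pos: [623.9, -198.9, 201.0]
tcp_rot: [-3.141, 0.0, 3.018]
ft_force: [-0.6, -0.0, -0.8]
opening: 0.245
grip_force: 30.0
```

```bash
cat >>h.py <<'E'
def tplane(n,p,T,yaw,c=None):
    o,d=ray(n,p,c);N=np.array([np.sin(yaw),-np.cos(yaw),0]);return o+d*((T-o)@N)/(d@N)
E
python3 - <<'E'
from h import *
np.set_printoptions(precision=2,suppress=True)
s=monitor.state();print(s["eef_pos"],s["tcp_rot"],s["ft_force"],s["moment"],s["opening"])
im=tube("scene",(170,195,230,300))
T=s["eef_pos"];print("expected if upright: z=190,z=80 ->",[proj("scene",[T[0],T[1],z]) for z in (185,130,75)])
E
```

```text
[ 623.95 -198.88  201.04] [-3.14  0.    3.02] [-0.57 -0.05 -0.78] [0.07 0.11 0.03] 0.24511213648815353
scene 115 ends [198.68 244.55] [208.38 259.4 ]
expected if upright: z=190,z=80 -> [array([201.38, 247.33]), array([204.5 , 257.63]), array([207.38, 267.11])]
```

move_arm --moves '[0,0,-0.1,0,0,0,-0.2,0,0,0,-0.2,0,0,0,0,0]'

```text
t: 16.25
eef_pos: [623.7, -199.1, 279.6]
tcp_rot: [-3.14, 0.005, 3.018]
ft_force: [0.2, 0.7, -0.4]
opening: 0.246
grip_force: 30.0
```

```bash
python3 - <<'E'
from h import *
np.set_printoptions(precision=2,suppress=True)
s=monitor.state();print(s["eef_pos"],s["joints"],s["ft_force"],s["moment"],s["opening"])
im=tube("scene",(160,190,230,300))
T=s["eef_pos"];print("upright:",[proj("scene",[T[0],T[1],z]) for z in (T[2],T[2]+17-153)])
t=viewer.read_camera("top")
c=lambda im,x,y:cv2.resize(im[y:y+80,x:x+80,::-1],(400,400),interpolation=cv2.INTER_CUBIC)
cv2.imwrite("pics/c5.png",np.hstack([c(im,165,210),c(t,300,130)]))
E
```

```text
[ 623.66 -199.09  279.6 ] [-0.41  0.48  1.4  -0.    1.26 -1.86] [ 0.17  0.66 -0.37] [ 0.09 -0.11 -0.01] 0.24605232979852162
scene 257 ends [194.86 227.06] [204.58 256.47]
upright: [array([195.27, 227.27]), array([203.69, 255.04])]
```

View pics/c5.png

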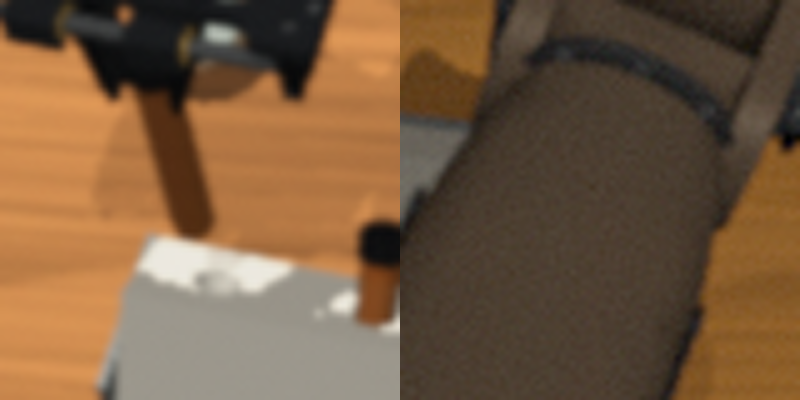

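Scene crop: the tube hangs from the fingers, free of the rack. Its lower end is at (200,225) in the crop, within about 1.5 px of where an upright tube would be, and the other tubes are in place. Now moving it in front of the screen.

move_arm --moves '[0.036,0.08,0,0,0.072,0.16,0,0,0.12,0.267,0,0,0.12,0.267,0,0,0.12,0.267,0,0,0.12,0.267,0,0,0.12,0.267,0,0,0.12,0.267,0,0,0.12,0.267,0,0,0.12,0.267,0,0]'

```text
t: 17.6
eef_pos: [506.6, 176.4, 275.5]
tcp_rot: [-3.141, -0.001, 3.018]
ft_force: [0.4, 0.1, -1.1]
opening: 0.244
grip_force: 30.0
```

move_arm --moves '[0.072,0.16,0,0,0.036,0.08,0,0,0,0,0.1,0,0,0,0.15,0,0,0,0.16,0,0,0,0.12,0,0,0,0.08,0,0,0,0,0,0,0,0,0]'

```text
t: 18.73
eef_pos: [496.8, 212.3, 185.2]
tcp_rot: [3.141, 0.001, 3.017]
ft_force: [-0.2, -0.2, 0.1]
opening: 0.242
grip_force: 30.0
```

```bash
python3 - <<'E'
from h import *
np.set_printoptions(precision=2,suppress=True)
s=monitor.state();print(s["t"],s["eef_pos"],s["tcp_rot"],s["joints"],s["ft_force"],s["opening"])
T=s["eef_pos"]
im=tube("scene",(330,170,470,300));tube("top",(180,150,300,260))
for n in("scene","top"):print(n,[proj(n,[T[0],T[1],z]) for z in (T[2],T[2]+17-153)])
cv2.imwrite("pics/f.png",im[:,:,::-1])
E
```

```text
18.725 [496.77 212.25 185.15] [3.14 0.   3.02] [ 0.28  0.4   1.8  -0.    0.93 -1.17] [-0.19 -0.19  0.12] 0.24229612831289793
scene 134 ends [431.72 169.  ] [439.1  203.83]
scene 41 ends [409.24 190.77] [421.25 194.09]
scene 261 ends [372.47 242.18] [383.26 213.59]
top 99 ends [182.27 149.54] [184.83 162.04]
top 5189 ends [233.38 141.24] [281.83 264.94]
scene [array([383.2 , 213.99]), array([373.45, 240.26])]
top [array([208.95, 202.03]), array([216.1 , 210.46])]
```

The measured tube ends in the scene view, (383,214) to (372,242), match an upright tube at the target. I'll raise it 3 mm and hand in.

move_arm --moves '[0,0,-0.02,0,0,0,0,0,0,0,0,0,0,0,0,0]'

```text
t: 19.32
eef_pos: [496.5, 212.4, 187.7]
tcp_rot: [-3.142, 0.0, 3.018]
ft_force: [-0.0, 0.3, -1.0]
opening: 0.245
grip_force: 30.0
```

```bash
python3 -c "
from h import *
print(order.job_done(),monitor.state()['eef_pos'],monitor.state()['grip_force'])"
```

```text
the job is handed in; nothing more can be done
the job is handed in; nothing more can be done
```

The job is handed in at about 19 s: by my measurements the screen is square and upright to about 0.02 rad, and the long tube is held upright, cap on top, about 95 mm in front of the middle of the white face.

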